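# Unplug the tall battery pack and hold it over the inspection mirror

### The arm

A 6-joint arm with a two-finger parallel gripper is mounted at the origin on the work surface. World frame = base frame: x ahead of the robot, y to its left, z up, the work surface at z = 0. Lengths are in m, angles in rad, forces in N, time in s.
With the tool pointing down it reaches from about 0.325 to 0.925 m from the base axis. Payload 3.1 kg.
Tool frame: the origin (TCP) lies on the centre line of the jaws, within the pads' length; the fingertips stand 25 mm ahead of it and the grasp point (between the pads) lies 6 mm ahead of it (tip_extent is the distance from the TCP to the fingertips, in m); z points along the fingers, y is the direction in which the jaws open and shut (so a half turn about z gives the same grasp; the last joint's range is limited). The gripper opens to 85 mm and grips with 20 to 120 N. Pads are 22 mm wide; open, the fingers measure 114 mm over their backs; the gripper's body (76 mm by 85 mm) begins 54 mm behind the grasp point. The pads swing forward as they close: fully open they stand 13 mm farther back than shut.
Start: joints at [-1.262, 0.217, 1.613, -0, 1.311, -0.112], TCP at [0.255, -0.57, 0.256] pointing down, gripper open.
Joint ranges: [-2.75, 2.75], [-0.78, 2.1], [0.31, 2.55], [-1.13, 4.27], [0.13, 2.63], [-2.58, 2.58]. Speed limits (rad/s): [2.79, 2.79, 3.14, 3.14, 3.14, 3.14].

### API

Orientations are given as a rotation vector (axis times angle).
In Python, from rig import * gives the robot as it stands. The module is installed in compiled form; this text tells all that it offers.
- The arm moves only by the tool move_arm, never from a script. Its argument "steps" is one flat list of numbers, 5 for each row, row after row: the shift along the tool's x, y, z in mm, then the turn about the tool's z in rad, then the closure, from 0 (fully open) to 1 (shut). A call has 1 to 5 rows; each row shifts and turns the commanded pose from where the row before left it, along the tool's axes as they then stand; what a row does not reach is not made up. A row lasts 1/10 s, in which the tool goes at most 50 mm and 8.59 degrees, less where a joint would pass 70% of its speed; a pose out of reach is approached as far as the arm can. A call is refused whole if a number of a shift passes 50 or a number of a turn 0.15, either way. A call with a gripper value outside its range is refused whole. The fingers move at their own pace and stop on an object; "newtons" is the grip in N (left out, the last holds). Time passes only in rows, so rows that do not move let the fingers close. It gives the time, the measured TCP pose, the force and the opening at its end, in the units of the state.
- state(): the state, without advancing time (a new reading comes with each control period).
- get_image(name): name is "scene" or "top"; returns the picture (420x560x3 uint8, red, green, blue); there is no depth.
- camera_params(name): a dict with "fovy" (degrees; the focal length in pixels is half the picture's height over the tangent of half this angle, whatever the lens; pixels are square), "cx", "cy" (the principal point, pixels), "rvec" (rotation vector, rad) and "tvec" (3), from world to camera coordinates, as OpenCV has them. Camera axes: x right, y down, z forward; pixel columns grow to the right and rows downward; lengths in m; the calibration is good to about 2 mm. A picture is of the moment at which its call begins. camera_params takes no time and is no camera call.
- job_done(): hands the job in, once; it reports no verdict.
The state is a dict: "time": time; "joint_pos": joint angles; "qvel": joint speeds; "joint_torque": joint torques, N m; "tcp_pos": TCP position; "eef_rot": TCP orientation; "ft_force": force on the tool from outside, world axes, zero at the start; "ft_torque": the same for the moment, N m; "opening": finger opening in m.
Only numpy, scipy, OpenCV 4.12 (cv2) and the standard library are available. Lean on these libraries where they do the work, as an engineer would, in place of code of your own. Each camera call takes 0.05 s, during which the arm holds its last target. There are 200 camera calls.

### The job

One of the three battery packs in the charging dock is taller than the other two: pull it straight up out of its bay, past the spring catch, and hold it in the air over the middle of the round mirror lying on the bench, upright and level, with its plug end down about 12 cm above the glass, so that its contacts can be looked at. Finish while still holding it there, steady; do not drop it or set it on the bench and do not tip it over on the way. Do not touch the mirror, leave the two shorter packs plugged in and leave the other things on the bench where they are.

Things in the scene. Friction and masses are not known exactly. Their poses are not given: they have to be found in the camera images.
- tall_pack: Taller black battery pack, 0.25 to 0.5 kg, in any of the 3 bays. Origin: centre of its plug's underside; z up, x its long side. Plug 40 (x) x 24 (y) x 35 mm tall, above it a plain box housing 60 (x) x 38 (y) x 80 mm tall; grip the housing across y. Plugged in, the origin is 15 mm above the bench, the plug is hidden and the housing reaches from 50 to 130 mm above the bench.
- tall_pack_foot (a point): Centre of the underside of the tall pack's plug (same point and axes as tall_pack). The plug's +x side has a groove, 4 mm deep and 10 to 24 mm above this point, for the catch.
- short_pack_a: A shorter black pack plugged into another bay: same plug, origin and axes as the tall one, housing 60 x 38 x 45 mm, top 95 mm above the bench. To be left in place.
- short_pack_b: The other short black pack, the same as short_pack_a.
- dock: Grey charging dock, fixed, 110 (x) x 360 (y) x 50 mm tall; origin at the centre of its underside. Three bays at y = -120, 0, 120 mm, each 38 mm deep, open upward; the packs' axes are parallel to the dock's. A sprung roller in each bay's +x wall catches the plug: pulling a pack up takes 8 to 20 N, weight included, most in the first 8 mm; after 35 mm of lift the plug is out.
- mirror: Round black-framed inspection mirror lying face up on the bench, fixed, 160 mm in diameter and 24 mm tall; origin at the centre of its underside, z up.
- mirror_face (a point): Centre of the mirror's glass, 24 mm above the bench, z up.
- glue_bottle: Bystander: white glue bottle, 36 mm in diameter, 90 mm tall, standing near the mirror's far side; origin at the centre of its underside.
- tape_roll: Bystander: yellow roll of tape lying flat, 84 mm in diameter, 24 mm tall, near the mirror's robot side; origin at the centre of its underside.
- screwdriver: Bystander: screwdriver, 160 mm long, lying on the bench on the robot side of the dock.
- brush: Bystander: brush lying on the bench towards its right side.
- spray_can: Bystander: can, 52 mm in diameter, 130 mm tall, standing on the bench's left side; origin at the centre of its underside.
There are look-alikes about, which are no part of the job. Of the things that look like the mirror, take the one that is nearest to the robot's base at the start.

How it is judged:
On the way:
1. the tall pack is pulled out of its bay and held clear above the dock by the fingers (z of tall_pack in the frame of dock above 0.055 m and contact force between the fingers and tall_pack above 1 N and contact force between tall_pack and dock below 0.2 N and angle between tall_pack's own z axis and vertical below 0.3 rad), for 0.2 s.
At the end, for the whole second after the job is handed in: Fingers hold the tall pack clear of all else: plug underside 80-160 mm above the glass, within 35 mm of over its centre, upright within 0.12 rad, under 30 mm/s and 0.2 rad/s; short packs within 10 mm, other things within 30 mm of their starts (contact force between the fingers and tall_pack above 1 N and contact force between tall_pack and dock below 0.2 N and contact force between tall_pack and mirror below 0.2 N and horizontal distance between tall_pack_foot and mirror_face below 0.035 m and z of tall_pack_foot in the frame of mirror_face between 0.08 and 0.16 m and angle between tall_pack's own z axis and vertical below 0.12 rad and linear speed of tall_pack below 0.03 m/s and angular speed of tall_pack below 0.2 rad/s and distance of each of short_pack_a, short_pack_b from where it was at the start of the episode below 0.01 m and distance of each of glue_bottle, tape_roll, screwdriver, brush, spray_can from where it was at the start of the episode below 0.03 m); the arm keeps its last pose, push and grip.
It fails at once if the mirror is touched (more than 1 N) (contact force between mirror and anything else above 1 N).
It fails at once if the tall pack is tipped more than 0.5 rad (29 degrees) (angle between tall_pack's own z axis and vertical above 0.5 rad).
It fails at once if the tall pack is put down or dropped onto the bench (height (world z) of tall_pack below 0.008 m).
It fails at once if a short pack is shifted or pulled up more than 10 mm (distance of any of short_pack_a, short_pack_b from where it was at the start of the episode above 0.01 m).
It fails at once if another thing on the bench is moved more than 30 mm (distance of any of glue_bottle, tape_roll, screwdriver, brush, spray_can from where it was at the start of the episode above 0.03 m).
It also fails if it takes over 40 s, if anything falls off the work surface, if the arm or the gripper's body presses on something with over 40 N, if the wrist force passes 120 N, or if a joint passes its speed limit or range.

## Working session

There is one attempt and no reset: what is moved stays moved. The work goes in short steps, Python scripts to look and compute and a tool call to move; the robot and the scene stay as the last step left them, time stands still between calls to the robot, and variables do not carry over. Pictures are saved under pics/ and viewed, about 8 in all and at most 12, crops included, and the job is handed in when it is done.

Besides the shell and the picture viewer there is one more tool, called after "Call:" as a command line: name --argument value ..., lists and objects as JSON in quotes. move_arm: Moves the arm, as the interface text tells. Its arguments: {"type":"object","properties":{"steps":{"type":"array"},"newtons":{"type":"number"}},"required":["steps"]}

```bash
mkdir -p pics
cat > h.py <<'E'
from rig import *
import numpy as np, cv2
def cam(n):
    p=camera_params(n); R=cv2.Rodrigues(np.array(p["rvec"],float))[0]; t=np.array(p["tvec"],float)
    return R,t,210/np.tan(np.radians(p["fovy"])/2),p["cx"],p["cy"]
def ray(n,u,v,z):
    R,t,f,cx,cy=cam(n); c=-R.T@t; d=R.T@np.array([(u-cx)/f,(v-cy)/f,1]); return c+d*(z-c[2])/d[2]
def proj(n,P):
    R,t,f,cx,cy=cam(n); q=R@np.array(P,float)+t; return np.round([cx+f*q[0]/q[2],cy+f*q[1]/q[2]],1)
def snap(n,f):
    im=get_image(n); cv2.imwrite("pics/"+f,im[...,::-1]); return im
E
python3 - <<'E'
from h import *
snap("top","top0.png"); snap("scene","scene0.png")
s=state(); print(s)
for n in("top","scene"): print(n,camera_params(n), -cam(n)[0].T@cam(n)[1])
E
```

```text
{'time': 0.1, 'joint_pos': array([-1.26221317e+00,  2.17711965e-01,  1.61478195e+00, -5.15623963e-05,
        1.31130630e+00, -1.12209433e-01]), 'qvel': array([ 0.00137247, -0.00167181, -0.00306051,  0.00016522, -0.00196641,
       -0.00096019]), 'joint_torque': array([-1.35094026e-03, -3.98079908e+01, -3.04969740e+01, -1.88400545e-04,
        4.24754166e-03, -1.47023411e-05]), 'tcp_pos': array([ 0.25509506, -0.5698202 ,  0.25507385]), 'eef_rot': array([-3.07016688e+00, -6.55676264e-01,  4.17519737e-04]), 'ft_force': array([-0.24405896,  0.45933328,  0.26658241]), 'ft_torque': array([0.00571361, 0.03197992, 0.02492889]), 'opening': 0.08582725085529472}
top {'fovy': 48.15088186411646, 'cx': 278.5937792840815, 'cy': 212.20023346171666, 'rvec': array([ 2.16993836, -2.17489558,  0.11079636]), 'tvec': array([-0.01917147,  0.5294122 ,  1.29288159])} [ 0.3995514  -0.01583444  1.33876644]
scene {'fovy': 48.88515832426019, 'cx': 272.83196354066104, 'cy': 207.40142927702666, 'rvec': array([ 1.30005605,  2.23113887, -0.94505981]), 'tvec': array([ 0.25692579, -0.27497777,  1.68895665])} [1.34522835 0.47219069 0.98060943]
```

View pics/top0.png

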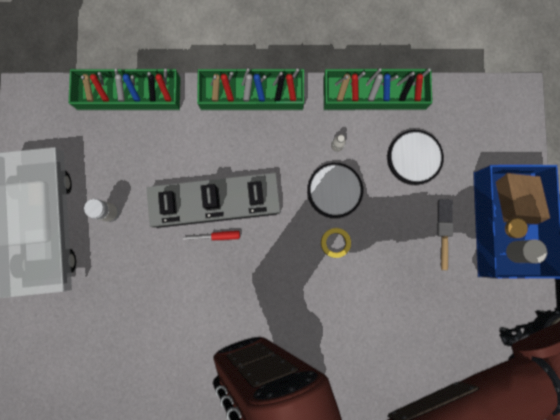

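View pics/scene0.png

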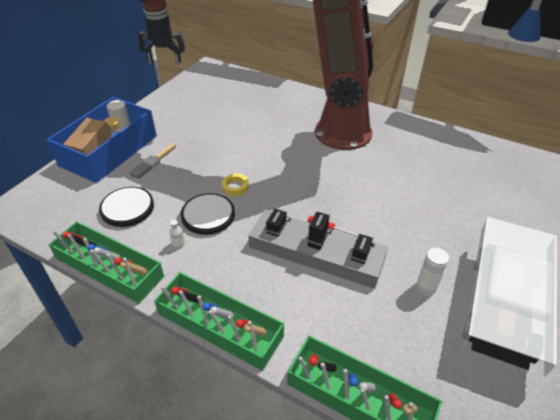

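View crop.

The middle pack, at about (210,197) in the top view, is the tall one: it stands out in the scene view at (319,228). The nearer mirror is at (335,190) in the top view, beside the glue bottle and the tape roll. I'll zoom in on that area.

Run:
```python
from h import *
im=cv2.imread("pics/top0.png")[150:250,140:370]
a=cv2.resize(im,None,fx=3.4,fy=3.4,interpolation=cv2.INTER_CUBIC)
b=cv2.resize(cv2.imread("pics/scene0.png")[190:290,240:400],None,fx=2.4,fy=2.4,interpolation=cv2.INTER_CUBIC)
b=np.pad(b,((0,0),(0,a.shape[1]-b.shape[1]),(0,0)))
cv2.imwrite("pics/crop0.png",np.vstack([a,b]))
```

```text
(no output)
```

View pics/crop0.png

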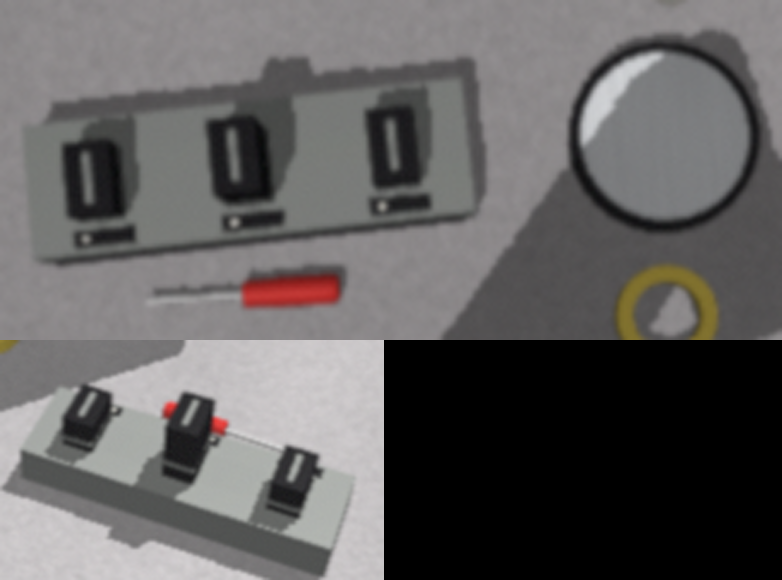

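Run:
```python
from h import *
from scipy.optimize import least_squares
px=lambda u,v:(140+(u+.5)/3.4-.5,150+(v+.5)/3.4-.5)
C=[ray("top",*px(*c),.05)[:2] for c in[(24,126),(470,77),(477,213),(36,260)]]
C=np.array(C); print(C, [np.linalg.norm(C[i]-C[i-1]) for i in range(4)])
M=np.array([(.055,.18),(.055,-.18),(-.055,-.18),(-.055,.18)])
def T(p,m): c,s=np.cos(p[2]),np.sin(p[2]); return m@np.array([[c,s],[-s,c]])+p[:2]
r=least_squares(lambda p:(T(p,M)-C).ravel(),[.4,.15,0]); print("dock",r.x,np.round(r.fun*1000,1))
for (c,z,y) in [((236,158),.13,0),((89,180),.095,.12),((393,147),.095,-.12)]:
    w=ray("top",*px(*c),z); print(w, "exp",T(r.x,np.array([[0,y]])), "crop px of exp",[ (proj("top",[*T(r.x,np.array([[0,y]]))[0],z])-[140,150])*3.4])
print("mirror",ray("top",*px(664,137),.024),ray("top",*px(570,137),.024),ray("top",*px(758,137),.024))
for n,u,v in [("glue",340,140),("tape",336,243)]: print(n,ray("top",u,v,.03))
# scene check of tall pack top
p=r.x
for a in[(.03,.019),(.03,-.019),(-.03,-.019),(-.03,.019)]:
    q=T(p,np.array([a]))[0]; print("top",(proj("top",[*q,.13])-[140,150])*3.4,"scene",(proj("scene",[*q,.13])-[240,190])*2.4+[0,340])
```

```text
[[ 0.59868963  0.34456748]
 [ 0.63844278 -0.01859198]
 [ 0.52674034 -0.02400891]
 [ 0.48936665  0.33213889]] [np.float64(0.1100271947516322), np.float64(0.3653287610952622), np.float64(0.11183370814009089), np.float64(0.35810339663543844)]
dock [0.56330985 0.15852637 0.10456781] [ 0.5 -1.3 -1.6  3.8  0.7 -2.2  0.5 -0.3]
[0.561367   0.16010812 0.13      ] exp [[0.56330985 0.15852637]] crop px of exp [array([236.98, 154.36])]
[0.54891216 0.28005326 0.095     ] exp [[0.55078457 0.2778709 ]] crop px of exp [array([ 90.78, 176.46])]
[0.57451362 0.04209168 0.095     ] exp [[0.57583513 0.03918184]] crop px of exp [array([395.42, 144.16])]
mirror [ 0.59243824 -0.17974347  0.024     ] [ 0.59259195 -0.10161473  0.024     ] [ 0.59228447 -0.25790211  0.024     ]
glue [ 0.7348525  -0.19542306  0.03      ]
tape [ 0.44256692 -0.17981908  0.03      ]
top [208.42 118.32] scene [194.16 431.68]
top [258.06 112.88] scene [160.32 421.12]
top [265.54 190.4 ] scene [179.76 384.88]
top [215.56 195.84] scene [212.64 394.72]
```

The fit is consistent: the dock is at (0.563, 0.159) with yaw 0.105, the residuals are under 4 mm and the pack tops agree. The mirror is at (0.592, -0.180) with a measured diameter of 0.156 m. The grasp needs tool yaw 0.105, so I'll turn first and then travel.

Call:
move_arm --steps '[0, 0, 0, 0.15, 0, 0, 0, 0, 0.15, 0, 0, 0, 0, 0.016, 0, 10, -20, 0, 0, 0, 23, -42, 0, 0, 0]'

```text
time: 0.6
tcp_pos: [0.2807, -0.5069, 0.256]
eef_rot: [3.136, 0.163, -0.001]
ft_force: [1.1, -0.2, 0.6]
opening: 0.0856
```

Call:
move_arm --steps '[23, -42, 0, 0, 0, 23, -42, 0, 0, 0, 23, -42, 0, 0, 0, 23, -42, 0, 0, 0, 23, -42, 0, 0, 0]'

```text
time: 1.1
tcp_pos: [0.3743, -0.2826, 0.2561]
eef_rot: [-3.137, -0.168, -0.0]
ft_force: [1.0, -0.4, -0.0]
opening: 0.0855
```

Call:
move_arm --steps '[23, -42, 0, 0, 0, 23, -42, 0, 0, 0, 23, -42, 0, 0, 0, 23, -42, 0, 0, 0, 23, -42, 0, 0, 0]'

```text
time: 1.6
tcp_pos: [0.4667, -0.0617, 0.2563]
eef_rot: [3.137, 0.169, 0.001]
ft_force: [0.5, 1.0, 1.3]
opening: 0.0855
```

Call:
move_arm --steps '[23, -42, 0, 0, 0, 23, -42, 0, 0, 0, 23, -42, 0, 0, 0, 20, -30, 0, 0, 0, 0, 0, 0, 0, 0]'

```text
time: 2.1
tcp_pos: [0.5397, 0.1046, 0.2561]
eef_rot: [-3.135, -0.177, -0.001]
ft_force: [0.0, 0.5, 0.1]
opening: 0.0852
```

```bash
cat > go.py <<'E'
from h import *
def delta(target,yaw):
    s=state(); R=cv2.Rodrigues(np.array(s["eef_rot"]))[0]; y=np.arctan2(R[1,0],R[0,0])
    print("t",s["time"],"tcp",s["tcp_pos"].round(4),"yaw",round(y,4),"tilt",round(np.arccos(-R[2,2]),4),"open",round(s["opening"],4),"F",s["ft_force"].round(2))
    print("tool shift mm",(R.T@(np.array(target)-s["tcp_pos"])*1000).round(1),"turn",round(y-yaw,4))
E
python3 -c "
from go import *
delta([.562,.1595,.2],.1046)"
```

```text
t 2.1 tcp [0.5397 0.1046 0.2561] yaw 0.1125 tilt 0.0018 open 0.0852 F [0.02 0.46 0.1 ]
tool shift mm [ 28.2 -51.9  56.2] turn 0.0079
```

Call:
move_arm --steps '[14, -26, 0, 0.008, 0, 14, -26, 0, 0, 0, 0, 0, 28, 0, 0, 0, 0, 28, 0, 0, 0, 0, 0, 0, 0]'

```text
time: 2.6
tcp_pos: [0.5574, 0.1543, 0.1952]
eef_rot: [3.136, 0.155, -0.017]
ft_force: [-0.6, -0.1, -2.2]
opening: 0.085
```

Run:
```python
from go import *
a=cv2.resize(snap("top","t1.png")[130:290,120:360],None,fx=3.2,fy=3.2,interpolation=cv2.INTER_CUBIC)[:300]
a=cv2.resize(cv2.imread("pics/t1.png")[150:260,150:300],None,fx=4,fy=4,interpolation=cv2.INTER_CUBIC)
snap("scene","s1.png"); b=cv2.resize(cv2.imread("pics/s1.png")[150:300,260:380],None,fx=440/150,fy=440/150,interpolation=cv2.INTER_CUBIC)[:,:200+152]
b=cv2.resize(b,(200,int(440*200/b.shape[1])))
s1=cv2.resize(cv2.imread("pics/s1.png")[160:300,250:390],(800-600+240,440))
out=np.hstack([a[:, 100:460],s1]); cv2.imwrite("pics/c1.png",out); print(out.shape)
delta([.562,.1595,.098],.1046)
```

```text
(440, 800, 3)
t 2.7 tcp [0.5606 0.1547 0.1998] yaw 0.0974 tilt 0.0022 open 0.0852 F [-0.16  0.71 -0.2 ]
tool shift mm [  2.1  -4.7 101.7] turn -0.0072
```

View pics/c1.png

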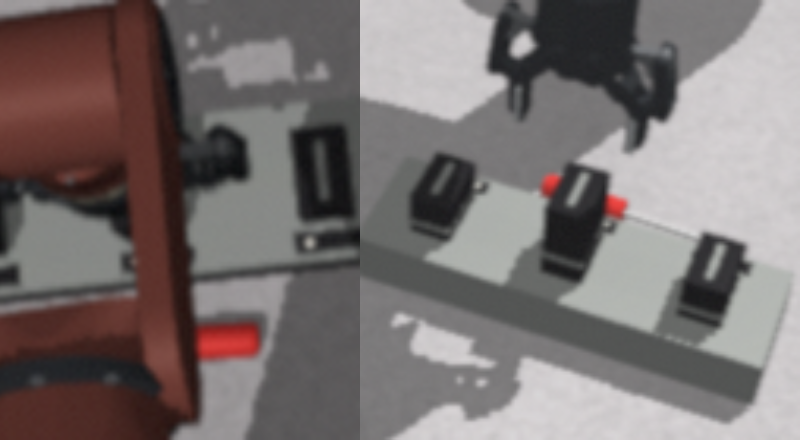

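The scene crop shows the open fingers at (520,110) and (635,140), straddling the tall pack's top at (580,185), with the short packs clear on either side. I'll descend.

Call:
move_arm --steps '[2, -5, 15, -0.007, 0, 0, 0, 28, 0, 0, 0, 0, 28, 0, 0, 0, 0, 25, 0, 0, 0, 0, 6, 0, 0]'

```text
time: 3.2
tcp_pos: [0.561, 0.1603, 0.0957]
eef_rot: [3.137, 0.164, -0.007]
ft_force: [-0.6, -0.4, 0.3]
opening: 0.0856
```

Run:
```python
from go import *
snap("scene","s2.png"); delta([.562,.1595,.098],.1046)
cv2.imwrite("pics/c2.png",cv2.resize(cv2.imread("pics/s2.png")[160:300,250:390],(560,560),interpolation=cv2.INTER_CUBIC))
```

```text
t 3.25 tcp [0.5614 0.1603 0.0961] yaw 0.104 tilt 0.0038 open 0.0853 F [-0.15  0.34  0.24]
tool shift mm [ 0.5  0.8 -1.9] turn -0.0006
```

View pics/c2.png

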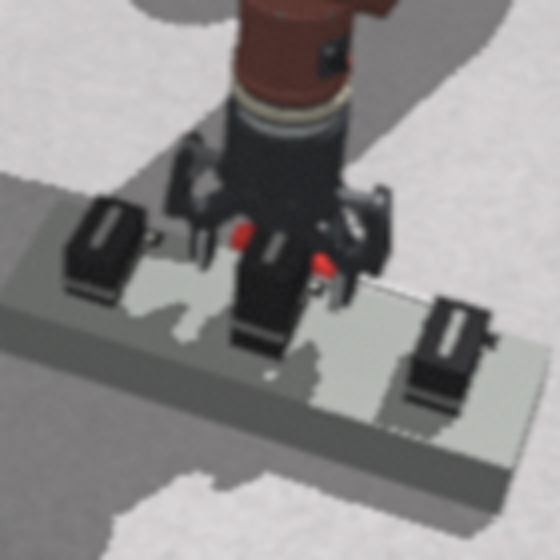

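The fingers are at (203,250) and (345,285), on either side of the tall pack's housing, with its top at (278,248). Nothing is touching yet, so I'll close.

Call:
move_arm --steps '[0, 0, -1, 0, 0.5, 0, 0, 0, 0, 0.8, 0, 0, 0, 0, 1, 0, 0, 0, 0, 1, 0, 0, 0, 0, 1]' --newtons 80

```text
time: 3.75
tcp_pos: [0.5642, 0.162, 0.1014]
eef_rot: [-3.135, -0.162, -0.006]
ft_force: [-0.7, 4.7, 6.0]
opening: 0.0367
```

Call:
move_arm --steps '[0, 0, 0, 0, 1, 0, 0, 0, 0, 1, 0, 0, 0, 0, 1]'

```text
time: 4.05
tcp_pos: [0.5642, 0.162, 0.1014]
eef_rot: [-3.135, -0.162, -0.006]
ft_force: [-1.4, 3.9, 6.9]
opening: 0.0375
```

Gripped at 37.5 mm, against a known width of 38 mm. Now I'll pull up slowly.

Call:
move_arm --steps '[0, 0, -3, 0, 1, 0, 0, -3, 0, 1, 0, 0, -3, 0, 1, 0, 0, -3, 0, 1, 0, 0, -3, 0, 1]'

```text
time: 4.55
tcp_pos: [0.5631, 0.1617, 0.1111]
eef_rot: [-3.135, -0.162, -0.005]
ft_force: [7.2, 6.7, -15.2]
opening: 0.0375
```

Call:
move_arm --steps '[0, 0, -4, 0, 1, 0, 0, -4, 0, 1, 0, 0, -5, 0, 1, 0, 0, -5, 0, 1, 0, 0, -5, 0, 1]'

```text
time: 5.05
tcp_pos: [0.5632, 0.1614, 0.1361]
eef_rot: [-3.135, -0.162, -0.003]
ft_force: [3.1, 3.1, -6.7]
opening: 0.0372
```

Run:
```python
from go import *
snap("scene","s3.png"); delta([.562,.1595,.22],.1046)
cv2.imwrite("pics/c3.png",cv2.resize(cv2.imread("pics/s3.png")[150:290,250:390],(560,560),interpolation=cv2.INTER_CUBIC))
```

```text
t 5.1 tcp [0.563  0.1608 0.1371] yaw 0.1041 tilt 0.0011 open 0.0374 F [ 0.22 -0.52 -2.58]
tool shift mm [ -1.1   1.1 -82.9] turn -0.0005
```

View pics/c3.png

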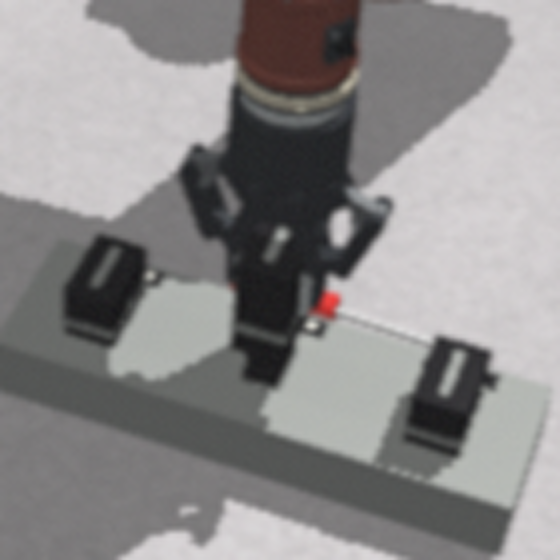

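The pack has come up with the gripper: its plug shows at (268,360), and the steady load is 2.6 N, which fits the given mass range. The neighbours at (105,290) and (450,390) are still in place. I'll continue straight up.

Call:
move_arm --steps '[0, 0, -8, 0, 1, 0, 0, -12, 0, 1, 0, 0, -15, 0, 1, 0, 0, -15, 0, 1, 0, 0, -15, 0, 1]'

```text
time: 5.6
tcp_pos: [0.5632, 0.1605, 0.2044]
eef_rot: [3.137, 0.163, 0.002]
ft_force: [-0.2, -0.2, -3.4]
opening: 0.0371
```

Call:
move_arm --steps '[0, 0, -13, 0, 1, 0, 0, -9, 0, 1, 0, 0, -5, 0, 1, 0, 0, 0, 0, 1]'

```text
time: 6.0
tcp_pos: [0.5632, 0.1606, 0.2303]
eef_rot: [-3.137, -0.163, -0.002]
ft_force: [-0.1, -0.4, -3.4]
opening: 0.0373
```

```bash
python3 -c "
from go import *
delta([.592,-.180,.231],.1046)"
```

```text
t 6.0 tcp [0.5632 0.1606 0.2303] yaw 0.1038 tilt 0.0016 open 0.0373 F [-0.14 -0.37 -3.39]
tool shift mm [ -6.7 341.8  -0.8] turn -0.0008
```

Call:
move_arm --steps '[0, 5, 0, 0, 1, 0, 10, 0, 0, 1, 0, 15, 0, 0, 1, -1, 20, 0, 0, 1, -1, 20, 0, 0, 1]'

```text
time: 6.5
tcp_pos: [0.5678, 0.0889, 0.2287]
eef_rot: [3.137, 0.163, -0.002]
ft_force: [0.3, 0.1, -2.4]
opening: 0.0372
```

Call:
move_arm --steps '[-1, 20, 0, 0, 1, 0, 20, 0, 0, 1, -1, 20, 0, 0, 1, 0, 20, 0, 0, 1, -1, 20, 0, 0, 1]'

```text
time: 7.0
tcp_pos: [0.5751, -0.0113, 0.2288]
eef_rot: [3.137, 0.161, -0.001]
ft_force: [-1.0, -0.2, -3.2]
opening: 0.0373
```

Call:
move_arm --steps '[0, 20, 0, 0, 1, -1, 20, 0, 0, 1, 0, 20, 0, 0, 1, -1, 20, 0, 0, 1, 0, 20, 0, 0, 1]'

```text
time: 7.5
tcp_pos: [0.583, -0.1109, 0.2287]
eef_rot: [3.137, 0.161, -0.002]
ft_force: [-0.4, 1.0, -4.4]
opening: 0.0372
```

Call:
move_arm --steps '[0, 20, 0, 0, 1, 0, 20, 0, 0, 1, 0, 16, 0, 0, 1, 0, 10, 0, 0, 1, 0, 6, 0, 0, 1]'

```text
time: 8.0
tcp_pos: [0.591, -0.1816, 0.229]
eef_rot: [-3.137, -0.161, 0.001]
ft_force: [-0.3, 0.1, -3.6]
opening: 0.0372
```

Call:
move_arm --steps '[0, 0, 0, 0, 1, 0, 0, 0, 0, 1, 0, 0, 0, 0, 1]'

```text
time: 8.3
tcp_pos: [0.5912, -0.1795, 0.2292]
eef_rot: [-3.137, -0.164, 0.0]
ft_force: [-0.4, 0.4, -2.4]
opening: 0.0374
```

Run:
```python
from go import *
snap("scene","s4.png"); snap("top","t4.png"); delta([.592,-.180,.231],.1046)
a=cv2.resize(cv2.imread("pics/s4.png")[110:260,80:330],(750,450),interpolation=cv2.INTER_CUBIC)
cv2.imwrite("pics/c4.png",a)
w=state()["tcp_pos"]; f=w-[0,0,.0864]
print("foot px in crop",(proj("scene",f)-[80,110])*3, "mirror centre",(proj("scene",[.592,-.18,.024])-[80,110])*3)
A=cv2.imread("pics/t0.png") if 0 else cv2.imread("pics/top0.png"); B=cv2.imread("pics/t4.png")
for nm,(u,v) in dict(can=(95,209),brush=(445,235),screw=(225,237),glue=(340,139),shortA=(167,203),shortB=(256,193)).items():
    t=A[v-9:v+10,u-9:u+10]; r=cv2.matchTemplate(B[v-17:v+18,u-17:u+18],t,cv2.TM_CCOEFF_NORMED); _,m,_,l=cv2.minMaxLoc(r); print(nm,round(m,2),np.array(l)-8)
```

```text
t 8.4 tcp [ 0.5913 -0.1795  0.2293] yaw 0.1049 tilt 0.0002 open 0.0373 F [-0.2  -0.07 -3.21]
tool shift mm [ 0.7  0.6 -1.7] turn 0.0003
foot px in crop [371.7 205.8] mirror centre [383.7 297.6]
can 1.0 [0 0]
brush 0.37 [-5 -8]
screw 1.0 [0 0]
glue 0.32 [ 8 -7]
shortA 1.0 [0 0]
shortB 1.0 [0 0]
```

View pics/c4.png

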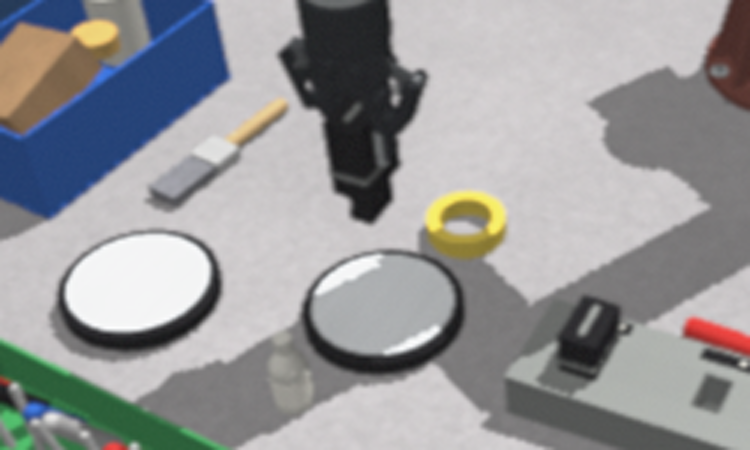

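The pack is held upright over the near mirror. Its plug end is at (368,210), where I predicted (372,206) for a foot about 12 cm above the glass. The glue bottle at (290,375), the tape at (465,222) and the brush are where they started. I'm handing the job in.

```bash
python3 -c "
from go import *
delta([.592,-.180,.231],.1046); print(np.abs(state()['qvel']).max()); print(job_done())"
```

```text
t 8.4 tcp [ 0.5913 -0.1795  0.2293] yaw 0.1049 tilt 0.0002 open 0.0373 F [-0.2  -0.07 -3.21]
tool shift mm [ 0.7  0.6 -1.7] turn 0.0003
0.0021446852774981984
the job is handed in; nothing more can be done
None
```

I gripped the tall pack, which was in the middle bay, across its y sides at 80 N. I pulled it straight up past the catch and carried it level to the mirror nearest the robot's base. I handed the job in at 8.4 s, still holding it there.

**Last checks:**
- **Position:** the TCP is within 1 mm of the measured mirror centre. The plug underside is about 119 mm above the glass, taken from the grip height and in line with the scene picture.
- **Level and steady:** the tool's tilt is 0.0002 rad and the joints are practically still. The fingers stand 37 mm apart, and the load of about 3 N fits the pack's weight.
- **Other things:** matching the top picture showed no shift of either short pack, the spray can or the screwdriver.

**Checks that failed or disagreed:**
- **Brush and glue bottle:** the top-picture match failed for both, probably because the arm or its shadow got in the way. I judged them, and the tape roll, by eye in the scene picture, where they are in their starting places.
- **Camera offset:** the scene camera puts the mirror about 2 pixels (5 to 7 mm) from where the top camera does, which is well inside the 35 mm tolerance.

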